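Load the filter cassette and slide it to the click stop

TASK

Lift the filter cassette with the round window up and off its rack peg and stand it fully down in the slot of the filter slide's carriage, let go of it, and do this while the carriage is still near its loading end. Then take the carriage by its upright grip and slide it along the rail until you feel the ball detent click into its notch (do not run on to the far end of the rail), and finish there still holding the grip, with the carriage at rest in the notch and the cassette still seated. Leave the windowless cassette and the glassware alone.

Things in the scene. Friction and masses are not known exactly. Their poses are not given: they have to be found in the camera images.
- cassette: Black upright plate 14 mm thick (x), 50 wide (y), 84 tall, round glass window in it, 70 g; above it a 36 mm wide loop: eye 20 wide, 84 to 116 mm up, bar to 124. Origin: centre of underside, z up. Hangs by its eye on one rack peg, underside 88 mm above the table. Grip firmly (40 N; it swings in a weak grip) across the 50 mm width, 72 mm up: the hand clears loop and peg. Same either way round.
- blank: The other cassette, to be left hanging on the other peg: black plate without window, 14 mm thick, 36 wide, 60 tall, with the same loop above (100 mm in all). Origin at the centre of its underside.
- rack: Fixed steel rack, foot 120 x 200 mm; cross bar with two 8 mm round pegs 60 mm either side of its middle (y), axes 200 mm above the table, pointing to the rack's -x; their ends, 57 mm in front of the bar's middle, turn up 9 mm. Cassettes hang 29 mm in front of the bar. To free one raise it 11 to 22 mm (best 16), then draw it 60 mm or more along the rack's -x. Origin below the bar at table height.
- rail_base: Fixed grey base of the filter slide, 130 x 420 mm, with two aluminium rails along its y and black end stops. Origin at the centre of its underside, at table height; the carriage slides towards its +y.
- slot (a point): Centre of the floor of the slot on the carriage, 45 mm above the table. Axes as the rail base's: x across the rail, y along it. The slot is 17 mm (x) by 54 mm (y), 28 mm deep, its flared mouth reaching 34 mm above the floor. The cassette's plate stands along y; seated, its underside is at this point.
- grip (a point): Point to hold on the carriage's upright grip, a black square post 18 x 18 mm that stands 95 mm tall on the carriage, 100 mm behind the slot (towards the rail base's -y). This point is on its axis, 122 mm above the table, 18 mm below the post's top. Axes as the rail base's. Best pinched across the rail (along x), TCP here.
- carriage: Aluminium carriage, 72 x 170 mm, carrying slot, pin and grip. Origin under the slot at table height: its y in the rail base's frame is -0.06 m at the loading end, 0.12 at the far stop. Starts at -0.06 to -0.03, stays where left, slides with 1 N. The one notch lies somewhere from 0.03 to 0.08, where the window stands between the two white light heads; the place differs each time.
- ball (a joint): Height in m of the carriage's sprung detent ball, shown by a small steel pin between slot and grip: 0 on plain track (pin 5 mm proud), about -0.0045 right in the notch (pin almost flush). It starts to drop 8 mm before the notch's middle, pulling the carriage in with about 5 N; beyond the middle it resists with about 7 N. Let loose within 5 mm of the middle, the carriage centres itself.
- amber_bottle: Bystander: amber bottle with black cap, 84 mm wide, 190 mm tall, origin at the centre of its underside.
- measuring_cylinder: Bystander: glass measuring cylinder, foot 64 mm wide, 188 mm tall, origin at the centre of its underside.
- petri_dish: Bystander: flat glass dish 80 mm wide, 14 mm tall, origin at the centre of its underside.
Mind the look-alikes: they are no part of the job. Leave any blue or red look-alike of the cassette alone.

How it is judged:
By the outcome, as a careful person would: the job done as asked, in the order asked, and still so for the second after the job is handed in, while the arm keeps its last pose, push and grip.
It also fails if it takes over 69 s, if anything falls off the work surface, if the arm or the gripper's body presses on something with over 40 N, if the wrist force passes 120 N, or if a joint passes its speed limit or range.

ROBOT

A 6-joint arm with a two-finger parallel gripper is mounted at the origin on the work surface. World frame = base frame: x ahead of the robot, y to its left, z up, the work surface at z = 0. Lengths are in m, angles in rad, forces in N, time in s.
With the tool pointing down it reaches from about 0.35 to 0.775 m from the base axis. Payload 7.3 kg.
Tool frame: the origin (TCP) lies between the finger pads, 19 mm behind the fingertips; this is the grasp point; z points along the fingers, y is the line along which they close (so a half turn about z gives the same grasp; the last joint's range is limited). The gripper opens to 92 mm and grips with 3 to 60 N. Pads are 19 mm wide; open, the fingers measure 130 mm over their backs; the gripper's body (75 mm by 190 mm) begins 47 mm behind the grasp point.
Start: joints at [1.07, 0.342, 1.524, -0, 1.275, -0.146], TCP at [0.182, 0.492, 0.246] pointing down, gripper open.
Joint ranges: [-2.53, 2.53], [-0.77, 2.02], [0.04, 2.7], [-1, 4.14], [0.28, 2.66], [-3.11, 3.11]. Speed limits (rad/s): [2.57, 2.57, 3.14, 3.14, 3.14, 3.14].

INTERFACE

Orientations are given as [roll, pitch, yaw] about the fixed x, y, z axes, in that order (R = Rz(yaw) Ry(pitch) Rx(roll)).
In Python, from cell import observe, cams, robot, models gives the robot as it stands.
- The arm moves only by the shell command python3 -m jog 'ROWS' [FORCE]. ROWS is JSON, a list of rows, each a list of 3 entries, a list of its own where there are three numbers: the shift along the tool's x, y, z each as a share of 0.4 m, from -1 to 1, then the turn about the tool's z as a share of pi rad, from -1 to 1, then the closure, from 0 (fully open) to 1 (shut). In form: [[[x, y, z], turn, jaw], ...]. A call has 1 to 12 rows; each row is the pose to reach, as a shift and turn from the pose commanded when the call began, along the tool's axes at that moment, turning the shorter way round; what a row does not reach only later rows make up. A row lasts 1/8 s, in which the tool goes at most 62.5 mm and 10.7 degrees, less where a joint would pass 70% of its speed; a pose out of reach is approached as far as the arm can. A call with a number of a shift or a turn outside -1 to 1 is refused whole. A call with a gripper value outside its range is refused whole. The fingers move at their own pace and stop on an object; FORCE is the grip in N (left out, the last holds). Time passes only in rows, so rows that repeat a pose let the fingers close. It gives the time, the measured TCP pose, the force, the opening and the grip force at its end, in the units of the state.
- observe(): the state, without advancing time (a new reading comes with each control period).
- cams.read_camera(name): name is "scene" or "top"; returns the picture (384x512x3 uint8, red, green, blue); there is no depth.
- cams.camera_model(name): a dict with "camera_matrix" (3x3 intrinsics, pixels), "k1" (the pictures are not rectified: a ray, as slopes to the right and down, at radius r is drawn at 1 + k1 r^2 times it, then the intrinsics apply), "pose" (4x4, takes a point from camera to world coordinates). Camera axes: x right, y down, z forward; pixel columns grow to the right and rows downward; lengths in m; the calibration is good to about 2 mm. A picture is of the moment at which its call begins. camera_model takes no time and is no camera call.
- robot.hand_in(): hands the job in; it is judged then, once.
Trained networks look in the newest picture that a camera, given by its name, has taken for a name from the list of things; names that differ only in an ending like _2 or _b are one class to them, and where a whole thing is asked for, a point or a joint stands for the part that bears it (a point fixed in the world has none). Each returns a list of dicts, best first, with "confidence" (0 to 1); they miss things now and then, are a little off and sometimes report something else, mostly with a low value. They report only what shows in the picture. A call takes as long as a camera call. They do not tell look-alikes from the thing itself.
- models.find_in(target, camera): "position" ([x, y, z] in m, in world coordinates, good to about 4 mm: the middle of the surface that is visible of it).
- models.pinpoint(target, camera): "position" ([x, y, z] in m, in world coordinates, good to about 4 mm: a listed point, or the origin of a listed thing).
The state is a dict: "time": time; "qpos": joint angles; "qvel": joint speeds; "joint_efforts": joint torques, N m; "tool_pos": TCP position; "tool_rot": TCP orientation; "contact_force": force on the tool from outside, world axes, zero at the start; "torque": the same for the moment, N m; "opening": finger opening in m; "grip_force": force on a finger pad.
Only numpy, scipy, OpenCV 4.12 (cv2) and the standard library are available. Lean on these libraries where they do the work, as an engineer would, in place of code of your own. Each camera call takes 0.05 s, during which the arm holds its last target. There are 200 camera calls.

## Working session

There is one attempt and no reset: what is moved stays moved. The work goes in short steps, Python scripts to look and compute and a shell command to move; the robot and the scene stay as the last step left them, time stands still between calls to the robot, and variables do not carry over. Pictures are saved under pics/ and viewed, at most 10 in all, crops included, and the job is handed in when it is done.

```bash
ls; mkdir -p pics; python3 - <<'E'
from cell import observe,cams,robot,models
import cv2,numpy as np
ims=[]
for c in("scene","top"):
    im=cams.read_camera(c); cv2.imwrite(f"pics/{c}0.png",im[:,:,::-1])
    for t in("cassette","blank","rack","rail_base","slot","grip","carriage","ball"):
        print(c,t,[(np.round(d["position"],3).tolist(),round(d["confidence"],2)) for d in models.pinpoint(t,c)])
    m=cams.camera_model(c);print(m)
s=observe();print(s["time"],s["tool_pos"],s["tool_rot"],s["opening"])
E
```

```text
pics
scene cassette [([0.502, -0.117, -0.001], 0.84), ([0.509, -0.232, 0.087], 0.78), ([0.572, -0.04, -0.002], 0.57)]
scene blank [([0.541, -0.351, 0.112], 0.72)]
scene rack [([0.555, -0.284, -0.0], 0.91)]
scene rail_base [([0.539, 0.233, -0.001], 0.9)]
scene slot [([0.528, 0.2, 0.045], 0.68), ([0.532, 0.198, -0.0], 0.55)]
scene grip [([0.51, 0.102, 0.122], 0.97)]
scene carriage [([0.535, 0.202, 0.0], 0.8)]Traceback (most recent call last):
  File "<stdin>", line 7, in <module>
ValueError: it knows: amber_bottle, blank, carriage, cassette, grip, measuring_cylinder, petri_dish, rack, rail_base, slot
```

```bash
python3 - <<'E'
from cell import observe,cams,robot,models
import cv2,numpy as np
for c in("scene","top"):
    im=cams.read_camera(c); cv2.imwrite(f"pics/{c}0.png",im[:,:,::-1])
    m=cams.camera_model(c);print(m)
    if c=="scene":
        for t in("amber_bottle","measuring_cylinder","petri_dish"):
            print(t,[(np.round(d["position"],3).tolist(),round(d["confidence"],2)) for d in models.pinpoint(t,c)])
        continue
    for t in("cassette","blank","rack","rail_base","slot","grip","carriage","amber_bottle","measuring_cylinder","petri_dish"):
        print(c,t,[(np.round(d["position"],3).tolist(),round(d["confidence"],2)) for d in models.pinpoint(t,c)])
s=observe();print(s["time"],s["tool_pos"],s["tool_rot"],s["opening"])
E
```

```text
{'camera_matrix': array([[356.88268145,   0.        , 256.43008575],
       [  0.        , 356.88268145, 190.72176204],
       [  0.        ,   0.        ,   1.        ]]), 'k1': 0.008381227830769663, 'pose': array([[ 0.19105001,  0.71216954, -0.6755105 ,  1.13414071],
       [ 0.98140917, -0.15143929,  0.11790753, -0.2259397 ],
       [-0.01832868, -0.68547843, -0.7278622 ,  0.69407821],
       [ 0.        ,  0.        ,  0.        ,  1.        ]])}
amber_bottle [([0.562, -0.491, 0.001], 0.73)]
measuring_cylinder [([0.756, 0.001, -0.001], 0.61), ([0.539, 0.233, 0.001], 0.32)]
petri_dish [([0.364, -0.115, -0.0], 0.61)]
{'camera_matrix': array([[360.89945016,   0.        , 259.99187468],
       [  0.        , 360.89945016, 183.06377727],
       [  0.        ,   0.        ,   1.        ]]), 'k1': -0.09861064324588986, 'pose': array([[-0.01760956, -0.99030121,  0.13781659,  0.4260548 ],
       [-0.99981821,  0.01844892,  0.00481527, -0.14138253],
       [-0.00731113, -0.13770674, -0.99044606,  1.10533864],
       [ 0.        ,  0.        ,  0.        ,  1.        ]])}
top cassette [([0.507, -0.234, 0.09], 0.67), ([0.573, -0.043, 0.001], 0.67), ([0.497, -0.115, 0.003], 0.66)]
top blank [([0.546, -0.35, 0.114], 0.73), ([0.553, -0.284, 0.002], 0.4)]
top rack [([0.556, -0.282, 0.004], 0.92)]
top rail_base [([0.539, 0.236, 0.006], 0.57)]
top slot [([0.534, 0.202, 0.046], 0.69)]
top grip [([0.504, 0.106, 0.122], 0.92)]
top carriage [([0.534, 0.198, -0.003], 0.62), ([0.54, 0.238, 0.005], 0.61)]
top amber_bottle [([0.554, -0.49, 0.002], 0.75), ([0.506, 0.104, 0.12], 0.34)]
top measuring_cylinder [([0.755, 0.004, 0.002], 0.79)]
top petri_dish [([0.369, -0.115, 0.0], 0.69)]
1.15 [0.18236444 0.49231529 0.24553649] [ 3.14152200e+00 -1.03012899e-06  2.78677917e+00] 0.09135984194709795
```

View pics/scene0.png

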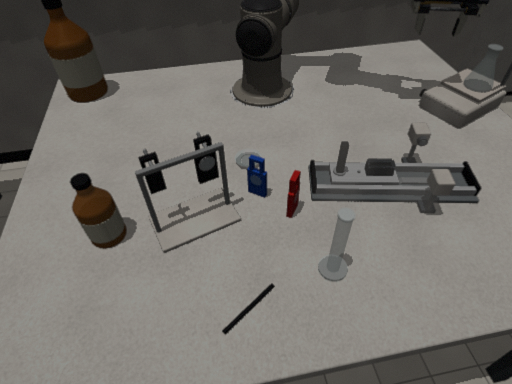

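View pics/top0.png

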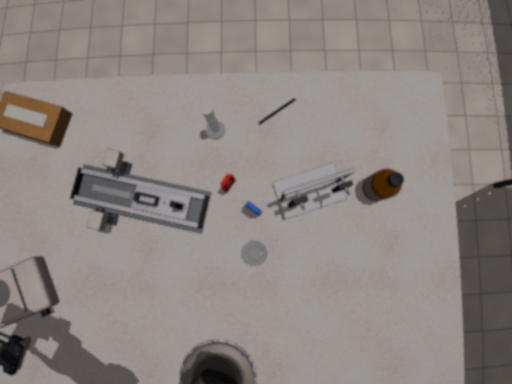

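Candidates for the cassette in the scene picture: a black plate with a round window at (206,165), the windowless black plate at (152,172), a blue look-alike at (258,175), and a red one at (293,193). I choose the black one with the window, at about (0.508, -0.233, 0.088). I'll check it in a close crop and refine the poses.

```bash
cat > h.py <<'E'
from cell import observe,cams,robot,models
import cv2,numpy as np
def proj(c,P):
    m=cams.camera_model(c);T=np.linalg.inv(m["pose"]);P=np.atleast_2d(P)@T[:3,:3].T+T[:3,3]
    s=P[:,:2]/P[:,2:];s=s*(1+m["k1"]*(s**2).sum(1,keepdims=True))
    K=m["camera_matrix"];return s@np.diag([K[0,0],K[1,1]])+K[:2,2]
def ray(c,uv,z):
    m=cams.camera_model(c);K=m["camera_matrix"];d=(np.array(uv)-K[:2,2])/K[0,0];s=d.copy()
    for _ in range(10): s=d/(1+m["k1"]*(s@s))
    o=m["pose"][:3,3];v=m["pose"][:3,:3]@np.r_[s,1];return o+v*(z-o[2])/v[2]
def frame(o,yaw,P):
    c,s=np.cos(yaw),np.sin(yaw);P=np.atleast_2d(P)
    return np.c_[o[0]+c*P[:,0]-s*P[:,1],o[1]+s*P[:,0]+c*P[:,1],P[:,2]+(o[2] if len(o)>2 else 0)]
def tool(p):
    "shift in tool axes as shares for a world target TCP"
    from scipy.spatial.transform import Rotation as R
    s=observe();return R.from_euler("xyz",s["tool_rot"]).as_matrix().T@(np.array(p)-s["tool_pos"])/.4
E
python3 - <<'E'
from h import *
from collections import defaultdict
D=defaultdict(list)
for k in range(4):
  for c in("scene","top"):
    im=cams.read_camera(c)
    for t in("cassette","blank","rack","rail_base","slot","grip"):
        near={"cassette":(.508,-.233),"blank":(.543,-.35),"rack":(.555,-.283),"rail_base":(.539,.235),"slot":(.532,.2),"grip":(.507,.104)}[t]
        for d in models.pinpoint(t,c):
            p=np.array(d["position"])
            if np.hypot(*(p[:2]-near))<.03: D[t].append(p);break
for t,v in D.items(): print(t,len(v),np.median(v,0).round(4),np.std(v,0).round(4))
rk=np.median(D["rack"],0);
def draw(im,c,poly,col,S,o):
    p=((proj(c,poly)-o)*S).astype(int); cv2.polylines(im,[p],True,col,1)
for c,(x,y,w,h) in {"scene":(120,110,130,140),"top":(260,140,110,90)}.items():
    im=cams.read_camera(c)[y:y+h,x:x+w,::-1];S=4;im=cv2.resize(im,None,fx=S,fy=S,interpolation=cv2.INTER_CUBIC)
    cv2.imwrite(f"pics/rack_{c}.png",im)
E
```

```text
cassette 8 [ 0.5072 -0.2334  0.0897] [0.001  0.0015 0.0033]
blank 7 [ 0.5437 -0.3509  0.1139] [0.0017 0.0026 0.0014]
rack 8 [ 0.5534 -0.2834  0.0016] [0.0011 0.0013 0.0021]
rail_base 8 [0.5394 0.2358 0.0034] [0.0017 0.0023 0.0028]
slot 7 [0.5321 0.2026 0.046 ] [0.003  0.0026 0.0013]
grip 8 [0.5071 0.1032 0.1212] [0.0013 0.0018 0.0014]
```

View pics/rack_scene.png

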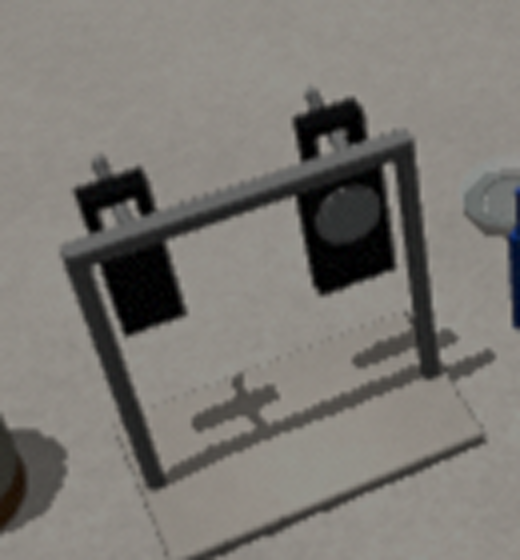

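The crop confirms it: at crop (345,230), image (206,167), a black plate with a round window hangs on the nearer peg. The plate at crop (145,285) has no window. Next come exact yaws from line segments in the top view.

```bash
python3 - <<'E'
from h import *
for c in("top","scene"):
    g=cv2.cvtColor(cams.read_camera(c),cv2.COLOR_RGB2GRAY)
    L=cv2.createLineSegmentDetector(1).detect(g)[0][:,0]
    for l in L:
        if np.hypot(l[2]-l[0],l[3]-l[1])<22: continue
        for name,z,cen in(("rail",.03,(.539,.235)),("rack",.0,(.5,-.283))):
            a,b=ray(c,l[:2],z),ray(c,l[2:],z);m=(a+b)/2
            if np.hypot(*(m-[*cen,z])[:2])<(.23 if name=="rail" else .15):
                d=b-a;print(c,name,l.round(0),"mid",m[:2].round(3),"len",np.linalg.norm(d).round(3),"ang",np.degrees(np.arctan2(d[1],d[0])%np.pi).round(1))
E
```

```text
top rail [ 70. 197.  78. 166.] mid [0.591 0.442] len 0.099 ang 166.8
top rail [210. 193. 201. 232.] mid [0.491 0.027] len 0.119 ang 167.0
top rail [140. 210.  73. 194.] mid [0.527 0.336] len 0.219 ang 76.5
top rail [ 79. 172. 137. 184.] mid [0.601 0.333] len 0.19 ang 77.2
top rail [197. 228. 204. 193.] mid [0.496 0.043] len 0.107 ang 167.5
top rail [134. 191. 159. 196.] mid [0.552 0.208] len 0.079 ang 77.8
top rail [103. 213.  73. 203.] mid [0.509 0.393] len 0.104 ang 73.7
top rail [154. 207. 132. 201.] mid [0.518 0.219] len 0.072 ang 75.2
top rail [121. 210. 148. 216.] mid [0.491 0.245] len 0.089 ang 77.0
top rail [149. 216. 195. 227.] mid [0.465 0.131] len 0.144 ang 77.0
top rail [198. 233. 120. 215.] mid [0.458 0.169] len 0.246 ang 76.9
top rail [202. 194. 131. 179.] mid [0.571 0.148] len 0.223 ang 76.9
top rail [131. 174. 190. 187.] mid [0.59  0.168] len 0.188 ang 77.0
top rail [108. 173.  83. 168.] mid [0.624 0.373] len 0.085 ang 78.1
top rail [ 74. 199.  97. 205.] mid [0.527 0.4  ] len 0.077 ang 76.4
top rail [ 92. 190. 128. 198.] mid [0.551 0.323] len 0.119 ang 76.7
top rail [
[... 1483 characters left out ...]
 rail [333. 181. 424. 182.] mid [0.551 0.198] len 0.234 ang 77.6
scene rail [318. 188. 423. 189.] mid [0.571 0.167] len 0.264 ang 76.9
scene rack [188. 215. 223. 201.] mid [ 0.521 -0.252] len 0.098 ang 107.6
scene rack [162. 226. 182. 217.] mid [ 0.549 -0.339] len 0.054 ang 111.3
scene rail [421. 195. 313. 193.] mid [0.586 0.15 ] len 0.267 ang 77.1
scene rail [474. 195. 439. 195.] mid [0.636 0.366] len 0.085 ang 77.8
scene rail [439. 199. 476. 200.] mid [0.65  0.359] len 0.086 ang 76.1
scene rail [313. 198. 419. 199.] mid [0.6   0.143] len 0.261 ang 76.8
scene rail [428. 172. 398. 171.] mid [0.535 0.302] len 0.078 ang 75.7
scene rail [424. 176. 402. 177.] mid [0.553 0.293] len 0.058 ang 78.5
```

```bash
python3 -m jog '[[[-0.7,-0.71,-0.05],-0.208,0],[[-0.7,-0.71,-0.05],-0.208,0],[[-0.7,-0.71,-0.05],-0.208,0],[[-0.7,-0.71,-0.05],-0.208,0],[[-0.7,-0.71,-0.05],-0.208,0],[[-0.7,-0.71,-0.05],-0.208,0],[[-0.7,-0.71,-0.05],-0.208,0],[[-0.7,-0.71,-0.05],-0.208,0]]' 40; python3 -c "
from h import *
s=observe();print(s['time'],s['tool_pos'],s['tool_rot'],s['qpos'].round(2) if hasattr(s['qpos'],'round') else s['qpos']);print(tool([.5075,-.2335,.265]))"
```

```text
time: 5.15
tool_pos: [0.3475, 0.1262, 0.2658]
tool_rot: [-3.141, 0.001, -2.849]
contact_force: [-0.7, 0.2, 0.9]
opening: 0.0918
grip_force: 0.0
5.15 [0.34749271 0.12621722 0.26582135] [-3.14100454e+00  9.49190043e-04 -2.84876470e+00] [ 0.14  0.03  1.86 -0.    1.25 -1.72]
[-0.1233972  -0.97647958  0.00274478]
```

```bash
python3 -m jog '[[[-0.123,-0.976,0],0,0],[[-0.123,-0.976,0],0,0],[[-0.123,-0.976,0],0,0],[[-0.123,-0.976,0],0,0],[[-0.123,-0.976,0],0,0],[[-0.123,-0.976,0],0,0],[[-0.123,-0.976,0],0,0],[[-0.123,-0.976,0],0,0]]'; python3 - <<'E'
from h import *
s=observe();print(s['tool_pos'],s['tool_rot'],tool([.5075,-.2335,.168]))
for c,(x,y,w,h) in {"scene":(150,90,100,110),"top":(250,140,110,90)}.items():
    im=cams.read_camera(c)
    print([(np.round(d["position"],3),d["confidence"]) for d in models.pinpoint("cassette",c)])
    cv2.imwrite(f"pics/a_{c}.png",cv2.resize(im[y:y+h,x:x+w,::-1],None,fx=4,fy=4,interpolation=cv2.INTER_CUBIC))
E
```

```text
time: 6.15
tool_pos: [0.5086, -0.2298, 0.2646]
tool_rot: [3.14, -0.001, -2.844]
contact_force: [0.1, 0.6, -0.3]
opening: 0.0918
grip_force: 0.0
[ 0.50861107 -0.2297718   0.26464317] [ 3.14026290e+00 -5.24142395e-04 -2.84356305e+00] [ 0.00526544 -0.00841527  0.24159974]
[(array([ 0.508, -0.233,  0.088]), 0.87), (array([ 0.503, -0.113, -0.002]), 0.87), (array([ 0.575, -0.039,  0.   ]), 0.81)]
[(array([ 0.496, -0.117, -0.003]), 0.6), (array([ 0.577, -0.043,  0.003]), 0.53), (array([ 0.51 , -0.237,  0.09 ]), 0.41)]
```

View pics/a_scene.png

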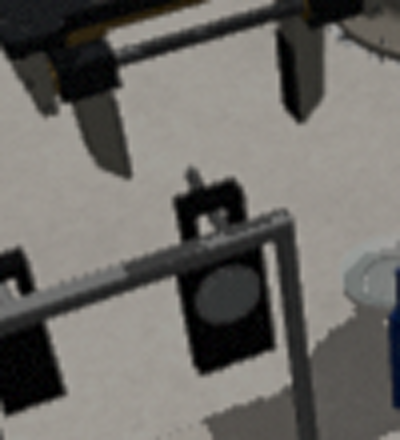

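The fingers straddle the cassette, with tips at crop (120,170) and (300,115) and the loop at (210,200) between them. I'll descend straight in stages.

```bash
python3 -m jog '[[[0,0,0.1],0,0],[[0,0,0.18],0,0],[[0,0,0.18],0,0],[[0,0,0.18],0,0]]'; python3 - <<'E'
from h import *
s=observe();print(s['tool_pos'],s['tool_rot'],tool([.5075,-.2335,.168]))
E
```

```text
time: 6.85
tool_pos: [0.5088, -0.2297, 0.1951]
tool_rot: [-3.14, 0.002, -2.842]
contact_force: [0.4, -0.2, -0.3]
opening: 0.0918
grip_force: 0.0
[ 0.50882432 -0.22967669  0.19513164] [-3.13990741e+00  1.59088465e-03 -2.84211473e+00] [ 0.00609123 -0.00804177  0.06783313]
```

```bash
python3 -m jog '[[[0.005,-0.008,0.02],0,0],[[0.005,-0.008,0.05],0,0],[[0.005,-0.008,0.068],0,0],[[0.005,-0.008,0.068],0,0],[[0.005,-0.008,0.068],0,0]]'; python3 - <<'E'
from h import *
for c,(x,y,w,h) in {"scene":(150,90,100,110),"top":(250,140,110,90)}.items():
    im=cams.read_camera(c)
    cv2.imwrite(f"pics/b_{c}.png",cv2.resize(im[y:y+h,x:x+w,::-1],None,fx=4,fy=4,interpolation=cv2.INTER_CUBIC))
E
```

```text
time: 7.48
tool_pos: [0.5073, -0.2336, 0.1664]
tool_rot: [-3.142, 0.0, -2.843]
contact_force: [0.1, 0.6, -0.0]
opening: 0.0915
grip_force: 0.0
```

View pics/b_scene.png

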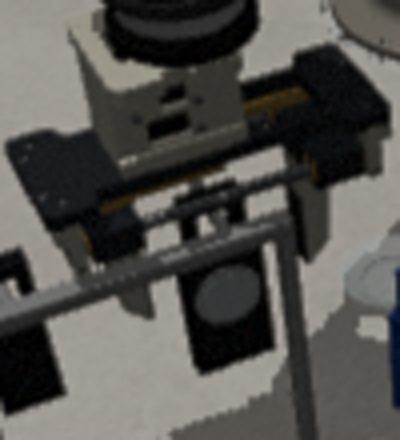

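The hand clears the loop and there is no contact force. Closing at 45 N.

```bash
python3 -m jog '[[[0,0,0],0,1],[[0,0,0],0,1],[[0,0,0],0,1],[[0,0,0],0,1],[[0,0,0],0,1],[[0,0,0],0,1],[[0,0,0],0,1],[[0,0,0],0,1]]' 45; python3 -m jog '[[[0,0,0],0,1],[[0,0,-0.02],0,1],[[0,0,-0.04],0,1],[[0,0,-0.04],0,1],[[0,0,-0.04],0,1]]'
```

```text
time: 8.57
tool_pos: [0.5072, -0.2335, 0.1663]
tool_rot: [3.142, 0.0, -2.843]
contact_force: [-0.0, 0.0, -0.4]
opening: 0.0498
grip_force: 44.9
time: 9.2
tool_pos: [0.5071, -0.2335, 0.1823]
tool_rot: [3.142, 0.0, -2.843]
contact_force: [-0.5, -0.3, -1.1]
opening: 0.0501
grip_force: 44.9
```

```bash
python3 -m jog '[[[0.03,0,0],0,1],[[0.08,0,0],0,1],[[0.14,0,0],0,1],[[0.2,0,0],0,1],[[0.2,0,0],0,1],[[0.2,0,0],0,1],[[0.2,0,-0.1],0,1],[[0.2,0,-0.22],0,1],[[0.2,0,-0.22],0,1],[[0.2,0,-0.22],0,1]]'; python3 - <<'E'
from h import *
for p in([.5308,.2016,.26],[.45,0,.26]): print(tool(p))
im=cams.read_camera("scene");
print([(np.round(d["position"],3),d["confidence"]) for d in models.pinpoint("cassette","scene")])
cv2.imwrite("pics/c_scene.png",cv2.resize(im[60:260,100:400,::-1],None,fx=2.6,fy=2.6,interpolation=cv2.INTER_CUBIC))
E
```

```text
time: 10.45
tool_pos: [0.4309, -0.2566, 0.2696]
tool_rot: [3.141, -0.0, -2.842]
contact_force: [-0.6, 0.8, -1.0]
opening: 0.0498
grip_force: 44.9
[-0.57649307  1.02086926  0.02465632]
[-0.23486977  0.59883438  0.02437492]
[(array([ 0.429, -0.257,  0.191]), 0.94), (array([ 0.501, -0.112, -0.002]), 0.68), (array([ 0.57 , -0.039,  0.001]), 0.63)]
```

View pics/c_scene.png

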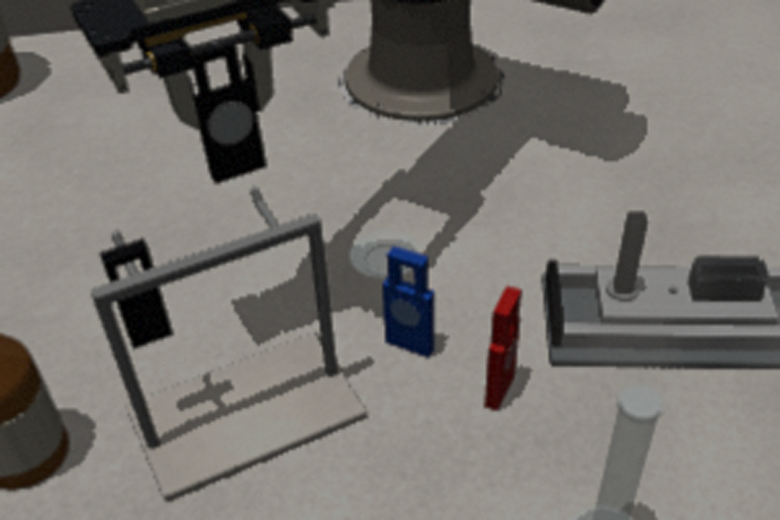

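The cassette is off its peg and held upright at crop (230,120), and the blank still hangs at (140,300). Moving on to the slide.

```bash
python3 -m jog '[[[-0.29,0.51,0],0.167,1],[[-0.29,0.51,0],0.167,1],[[-0.29,0.51,0],0.167,1],[[-0.29,0.51,0],0.167,1],[[-0.29,0.51,0],0.167,1],[[-0.29,0.51,0],0.167,1]]'; python3 - <<'E'
from h import *
s=observe();print(np.degrees(s['tool_rot']));print(tool([.5308,.2016,.235]))
E
```

```text
time: 11.3
tool_pos: [0.4813, -0.0278, 0.2694]
tool_rot: [-3.141, -0.002, 2.917]
contact_force: [0.0, 0.2, -0.4]
opening: 0.0495
grip_force: 44.9
[-1.79975254e+02 -9.74209282e-02  1.67157415e+02]
[0.00675131 0.58669444 0.08585246]
```

```bash
python3 -m jog '[[[0.006,0.587,0.04],0,1],[[0.006,0.587,0.085],0,1],[[0.006,0.587,0.085],0,1],[[0.006,0.587,0.085],0,1],[[0.006,0.587,0.085],0,1],[[0.006,0.587,0.085],0,1],[[0.006,0.587,0.085],0,1]]'; python3 - <<'E'
from h import *
for c in("scene","top"):
  for k in range(3):
    im=cams.read_camera(c)
    for t in("cassette","slot","grip"):
        print(c,t,[(np.round(d["position"],4).tolist(),round(d["confidence"],2)) for d in models.pinpoint(t,c) if d["position"][1]>.05])
    x,y=(300,80) if c=="scene" else (60,140)
  cv2.imwrite(f"pics/d_{c}.png",cv2.resize(im[y:y+130,x:x+180,::-1],None,fx=4,fy=4,interpolation=cv2.INTER_CUBIC))
s=observe();print(s['tool_pos'],np.degrees(s['tool_rot']))
E
```

```text
time: 12.18
tool_pos: [0.5322, 0.1995, 0.2365]
tool_rot: [-3.141, 0.0, 2.913]
contact_force: [-0.0, -0.1, -0.3]
opening: 0.0498
grip_force: 44.9
scene cassette []
scene slot [([0.5286, 0.1989, 0.0431], 0.55)]
scene grip [([0.5079, 0.1033, 0.1236], 0.67)]
scene cassette []
scene slot [([0.529, 0.2003, 0.0458], 0.75)]
scene grip [([0.5076, 0.1015, 0.1219], 0.97)]
scene cassette [([0.5324, 0.2023, 0.156], 0.97)]
scene slot [([0.5302, 0.1958, 0.0458], 0.94)]
scene grip [([0.5103, 0.1003, 0.1202], 0.91)]
top cassette []
top slot [([0.5324, 0.202, 0.0456], 0.78)]
top grip [([0.5067, 0.1047, 0.1229], 0.72)]
top cassette []
top slot [([0.535, 0.2031, 0.0412], 0.78)]
top grip [([0.5069, 0.102, 0.1221], 0.85)]
top cassette []
top slot [([0.5332, 0.2038, 0.0465], 0.88)]
top grip [([0.5068, 0.1012, 0.122], 0.62)]
[0.53185159 0.20140026 0.23633902] [1.79993071e+02 2.37123581e-03 1.67053240e+02]
```

View pics/d_scene.png

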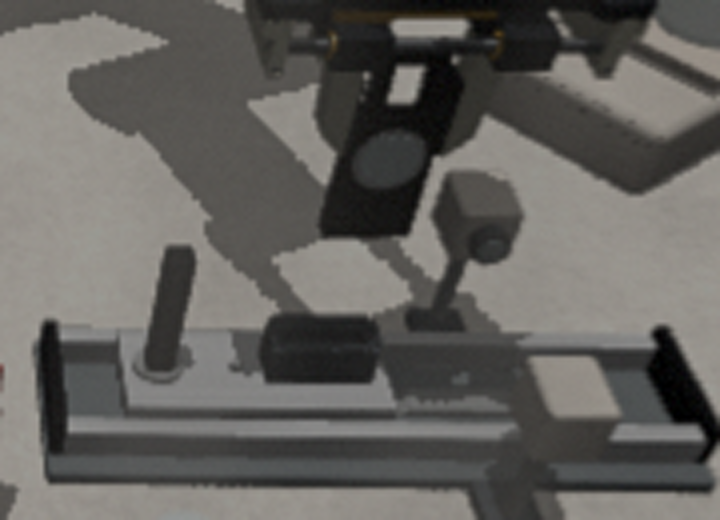

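```bash
python3 -m jog '[[[0,0,0.06],0,1],[[0,0,0.12],0,1],[[0,0,0.183],0,1],[[0,0,0.183],0,1],[[0,0,0.183],0,1],[[0,0,0.183],0,1]]'; python3 - <<'E'
from h import *
s=observe();p=s['tool_pos'];print(p,np.degrees(s['tool_rot']))
yaw=np.radians(-13);u=p[2]-.0783
for c,(x,y,w,h) in {"scene":(340,110,80,80),"top":(105,165,100,75)}.items():
    im=cams.read_camera(c)[y:y+h,x:x+w,::-1];S=7;im=cv2.resize(im,None,fx=S,fy=S,interpolation=cv2.INTER_CUBIC)
    im=cv2.convertScaleAbs(im,alpha=1.8,beta=20)
    def poly(P,col): cv2.polylines(im,[((proj(c,P)-[x,y]+.5)*S).astype(int)],True,col,1)
    b=np.array([[-1,-1],[1,-1],[1,1],[-1,1]])
    poly(frame([p[0],p[1],u],yaw,np.c_[b*[.007,.025],0*b[:,0]]),(0,255,255))
    poly(frame([p[0],p[1],.079],yaw,np.c_[b*[.0085,.027],0*b[:,0]]),(0,255,0))
    g=[p[0]-.1*.225,p[1]-.1*.974,.140]
    poly(frame(g,yaw,np.c_[b*.009,0*b[:,0]]),(0,0,255))
    cv2.imwrite(f"pics/e_{c}.png",im)
E
```

```text
time: 14.12
tool_pos: [0.5325, 0.2016, 0.1644]
tool_rot: [3.14, 0.002, 2.916]
contact_force: [0.6, -0.3, -1.2]
opening: 0.0498
grip_force: 44.9
[0.53252201 0.20156419 0.1644177 ] [1.79936753e+02 1.20576235e-01 1.67053855e+02]
```

View pics/e_scene.png

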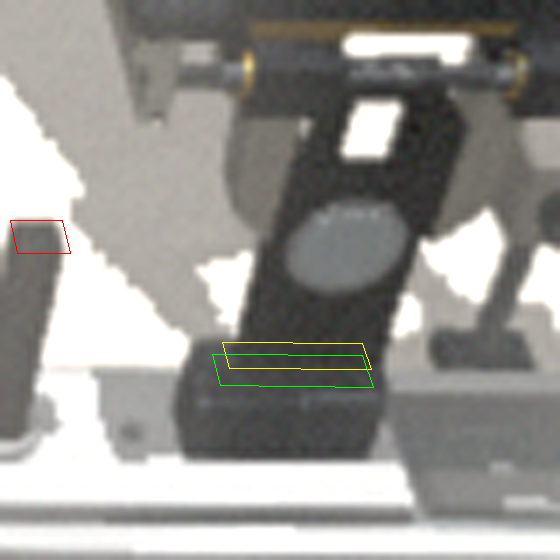

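View pics/e_top.png

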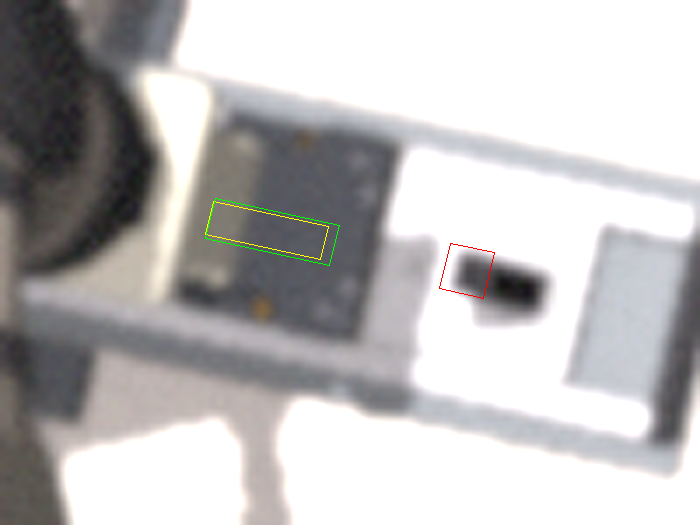

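The scene crop shows the post top at (37,237), matching the red overlay. The cassette's lower edge runs from (240,335) to (385,365), slightly right of where the box centre (281,390) would want it. The top view is blocked by the hand. I'll measure the offset numerically from subpixel edges.

```bash
cat > edge.py <<'E'
from h import *
yaw=np.radians(-13)
def edges(g,c,o,pts,W=4):
    "mean signed offset (px, along image x) of strongest gradient near projected points"
    out=[]
    for q in proj(c,frame(o,yaw,pts)):
        xs=np.arange(-W-1,W+1.01,.1)
        pr=cv2.remap(g,(q[0]+xs).astype(np.float32)[None],np.full((1,len(xs)),q[1],np.float32),cv2.INTER_LINEAR)[0]
        gr=np.abs(np.gradient(cv2.GaussianBlur(pr[None],(0,0),6)[0]));gr=gr[10:-10]
        out.append(xs[10:-10][gr.argmax()] if gr.max()>.25 else np.nan)
    return np.array(out)
E
python3 - <<'E'
from edge import *
s=observe();p=s['tool_pos'];print(p,s['contact_force'])
c="scene";im=sum(cams.read_camera(c).astype(np.float32) for _ in range(4))/4;g=im.mean(2)
print([np.round(d["position"],4).tolist() for d in models.pinpoint("cassette",c) if d["position"][1]>.05])
u=p[2]-.0783;zs=np.arange(.02,.06,.005)
for n,y,x in(("cas L",-.025,.007),("cas R",.025,.007)):
    print(n,edges(g,c,[*p[:2],u],np.c_[0*zs+x,0*zs+y,zs]).round(1))
zs=np.arange(.07,.135,.008);sl=[.531,.201]
for n,y,x in(("post L",-.109,.009),("post R",-.091,.009)):
    print(n,edges(g,c,sl,np.c_[0*zs+x,0*zs+y,zs],3).round(1))
a,b=proj(c,frame(sl,yaw,[[.0,-.0,.06],[0,.01,.06]]));print("px per mm y",(b-a)/10)
a,b=proj(c,frame(sl,yaw,[[.0,-.0,.06],[.01,.0,.06]]));print("px per mm x",(b-a)/10)
a,b=proj(c,frame(sl,yaw,[[.0,-.0,.06],[.0,.0,.07]]));print("px per mm z",(b-a)/10)
print("slot 79 ctr",proj(c,[*sl,.079]))
for v in range(158,178,2): print(v,g[v,360:402].astype(int))
E
```

```text
[0.53229431 0.2014986  0.16412796] [-0.01357763  1.20202196 -0.76400112]
[]
cas L [-0.3 -0.8 -1.  -0.8 -1.1 -0.9 -1.1 -1.4]
cas R [0.8 0.7 0.7 0.4 0.6 0.7 2.4 0.9]
post L [-1.7 -1.3 -1.5 -1.3 -1.5 -1.3 -1.5 -1.5 -1.6]
post R [ 0.  -0.4 -0.1 -0.4 -0.2 -0.4 -0.2 -0.4 -0.3]
px per mm y [0.39422737 0.00383437]
px per mm x [0.07848558 0.26765083]
px per mm z [ 0.09093363 -0.28704198]
slot 79 ctr [[380.7367216  162.08765641]]
158 [140 139 141 142 142 142 130  86  66  60  57  57  56  37  27  25  25  24
  23  23  23  19  23  21  20  20  21  20  20  21  20  19  21  20  25  61
  94  84  81  81  81  55]
160 [142 143 142 144 142 140 119  56  39  39  38  38  36  31  27  24  24  24
  23  23  21  21  20  18  20  20  20  20  19  18  22  20  21  21  36  77
  84  82  82  82  82  49]
162 [106 108 110 110 110 107  54  38  40  38  35  35  34  32  28  27  25  26
  23  24  23  22  23  23  23  22  22  24  22  22  24  26  26  27  46  78
  82  82  82  82  81  75]
164 [80 79 79 79 78 55 38 35 41 38 34 32 33 33 31 30 30 29 28 28 28 25 27 27
 25 27 26 27 26 27 27 28 31 30 33 59 76 79 78 78 77 78]
166 [81 80 79 80 70 41 37 37 40 40 35 36 35 34 34 34 33 30 32 30 30 31 35 38
 36 37 44 44 43 43 44 44 44 44 37 47 56 56 57 57 58 57]
168 [82 80 81 80 60 39 34 35 40 41 36 34 34 33 32 31 31 30 30 29 28 29 30 33
 28 28 28 29 31 31 30 32 32 34 35 50 51 52 51 52 51 52]
170 [75 80 80 80 76 42 35 35 36 37 33 32 30 31 31 29 29 27 26 26 27 27 28 28
 29 28 28 28 29 28 30 30 30 33 56 60 53 51 51 52 52 52]
172 [72 79 79 80 78 56 36 35 36 35 34 32 31 29 30 27 28 28 27 26 25 28 28 28
 29 29 28 29 30 28 30 31 30 42 71 76 59 52 51 52 52 52]
174 [78 82 82 82 82 78 44 35 35 34 32 29 29 28 28 25 24 24 24 25 24 24 26 26
 24 26 27 27 27 29 28 29 40 68 76 75 77 58 51 52 54 52]
176 [121 130 131 131 131 131 121 118 119 119 118 118 118 118 117 117 117 118
 117 118 118 118 117 117 118 117 117 117 118 117 117 117 118 120 120 121
 128  91  58  51  53  54]
```

The edges put the cassette about 1.8 mm too far along +y and about 1 mm too far along +x, relative to the post and slot. I'll correct that and lower by feel.

```bash
python3 -m jog '[[[0.0023,-0.0045,0],0,1],[[0.0023,-0.0045,0.015],0,1],[[0.0023,-0.0045,0.025],0,1],[[0.0023,-0.0045,0.03],0,1],[[0.0023,-0.0045,0.03],0,1]]'; python3 -m jog '[[[0,0,0.004],0,1],[[0,0,0.008],0,1],[[0,0,0.012],0,1],[[0,0,0.012],0,1]]'
```

```text
time: 15.1
tool_pos: [0.5305, 0.1998, 0.1509]
tool_rot: [-3.141, -0.0, 2.916]
contact_force: [-0.5, 0.3, -0.1]
opening: 0.0498
grip_force: 44.9
time: 15.6
tool_pos: [0.5305, 0.1998, 0.1462]
tool_rot: [-3.142, -0.0, 2.916]
contact_force: [0.4, 0.5, -1.3]
opening: 0.0497
grip_force: 44.9
```

```bash
python3 -m jog '[[[0,0,0.01],0,1],[[0,0,0.02],0,1],[[0,0,0.03],0,1],[[0,0,0.04],0,1],[[0,0,0.045],0,1],[[0,0,0.045],0,1]]'
```

```text
time: 16.35
tool_pos: [0.5305, 0.1998, 0.1282]
tool_rot: [-3.142, -0.0, 2.916]
contact_force: [-0.1, 1.2, -0.9]
opening: 0.0498
grip_force: 44.9
```

```bash
python3 -m jog '[[[0,0,0.004],0,1],[[0,0,0.008],0,1],[[0,0,0.012],0,1],[[0,0,0.012],0,1]]'
```

```text
time: 16.85
tool_pos: [0.5306, 0.1999, 0.1238]
tool_rot: [3.141, 0.0, 2.916]
contact_force: [-1.3, -0.6, 1.4]
opening: 0.0493
grip_force: 44.9
```

```bash
python3 -m jog '[[[0,0,0.002],0,1],[[0,0,0.003],0,1],[[0,0,0.003],0,1]]'
```

```text
time: 17.23
tool_pos: [0.531, 0.1998, 0.1237]
tool_rot: [3.141, 0.002, 2.916]
contact_force: [-1.9, -0.6, 9.6]
opening: 0.0498
grip_force: 44.9
```

Seated: 9.6 N up from the floor at a TCP height of 0.1237. Releasing and rising.

```bash
python3 -m jog '[[[0,0,0],0,0.2],[[0,0,0],0,0],[[0,0,0],0,0],[[0,0,0],0,0],[[0,0,0],0,0],[[0,0,-0.02],0,0],[[0,0,-0.1],0,0],[[0,0,-0.22],0,0],[[0,0,-0.3],0,0],[[0,0,-0.3],0,0],[[0,0,-0.3],0,0]]'; python3 - <<'E'
from edge import *
s=observe();print(s['tool_pos'],np.degrees(s['tool_rot']))
cs=[];gs=[]
for c in("scene","top")*3:
    im=cams.read_camera(c)
    print(c,[[np.round(d["position"],4).tolist() for d in models.pinpoint(t,c) if d["position"][1]>.05] for t in ("cassette","grip","slot")])
    if c=="scene": g=im.astype(np.float32).mean(2)
c="scene";sl=[.5305,.1998]
zs=np.arange(.035,.08,.005)
for n,y in(("cas L",-.025),("cas R",.025)): print(n,edges(g,c,[*sl,.045],np.c_[0*zs+.007,0*zs+y,zs]).round(1))
zs=np.arange(.07,.135,.008)
for n,y in(("post L",-.109),("post R",-.091)): print(n,edges(g,c,sl,np.c_[0*zs+.009,0*zs+y,zs],3).round(1))
print(tool([.5305-.0225,.1998-.0974,.24]))
E
```

```text
time: 18.6
tool_pos: [0.5301, 0.1998, 0.2419]
tool_rot: [-3.141, -0.001, 2.916]
contact_force: [0.4, -0.5, -0.0]
opening: 0.0919
grip_force: 0.0
[0.53011821 0.19975034 0.24186347] [-1.79983664e+02 -4.55422354e-02  1.67051425e+02]
scene [[[0.5328, 0.2018, 0.0459]], [[0.5078, 0.1014, 0.1212]], [[0.5303, 0.1986, 0.0418]]]
top [[], [[0.5034, 0.1047, 0.1216]], [[0.5332, 0.2042, 0.048]]]
scene [[[0.5333, 0.2001, 0.0439]], [[0.506, 0.1009, 0.1229]], [[0.5292, 0.2009, 0.0464]]]
top [[[0.5398, 0.2371, 0.0051]], [[0.5064, 0.1025, 0.1204], [0.5338, 0.2029, 0.0444]], []]
scene [[[0.5312, 0.2051, 0.0443]], [[0.5074, 0.1019, 0.1254]], [[0.5305, 0.1971, 0.0449]]]
top [[], [[0.5077, 0.103, 0.121]], [[0.5349, 0.2043, 0.0463]]]
cas L [-1.4 -4.  -4.  -3.9 -3.1 -4.  -0.8 -0.2 -0.4]
cas R [3.6 2.9 1.7 1.2 1.2 1.2 1.2 1.1 1.2]
post L [-1.1 -0.8 -1.  -0.8 -1.  -0.8 -1.  -1.  -1. ]
post R [0.5 0.2 0.4 0.1 0.4 0.2 0.4 0.1 0.3]
[ 0.00034878 -0.25008179  0.00577921]
```

The cassette reads an underside of about 0.045, so it is seated. Now to the grip, turned a quarter.

```bash
python3 -m jog '[[[0,-0.08,0],0.5,0],[[0,-0.2,0],0.5,0],[[0,-0.25,0],0.5,0],[[0,-0.25,0],0.5,0],[[0,-0.25,0],0.5,0],[[0,-0.25,0],0.5,0],[[0,-0.25,0],0.5,0],[[0,-0.25,0],0.5,0],[[0,-0.25,0],0.5,0],[[0,-0.25,0],0.5,0],[[0,-0.25,0],0.5,0]]'; python3 - <<'E'
from h import *
s=observe();print(s['tool_pos'],np.degrees(s['tool_rot']),tool([.508,.1024,.122]))
E
```

```text
time: 21.18
tool_pos: [0.5081, 0.1024, 0.2423]
tool_rot: [3.142, -0.0, 1.346]
contact_force: [0.2, -0.6, 0.2]
opening: 0.0921
grip_force: 0.0
[0.50812626 0.1023739  0.24234203] [ 1.79997225e+02 -4.72531982e-03  7.71366867e+01] [-3.14660606e-05 -3.36815905e-04  3.00855067e-01]
```

```bash
python3 -m jog '[[[0,0,0.1],0,0],[[0,0,0.2],0,0],[[0,0,0.27],0,0],[[0,0,0.3],0,0],[[0,0,0.3],0,0]]' && python3 -m jog '[[[0,0,0],0,1],[[0,0,0],0,1],[[0,0,0],0,1],[[0,0,0],0,1],[[0,0,0],0,1],[[0,0,0],0,1],[[0,0,0],0,1],[[0,0,0],0,1],[[0,0,0],0,1],[[0,0,0],0,1]]' 25
```

```text
time: 21.8
tool_pos: [0.5081, 0.1024, 0.1222]
tool_rot: [-3.141, 0.0, 1.345]
contact_force: [0.6, 0.3, 0.4]
opening: 0.0919
grip_force: 0.0
time: 23.05
tool_pos: [0.5093, 0.1021, 0.1224]
tool_rot: [3.139, -0.0, 1.344]
contact_force: [5.7, -1.5, -2.9]
opening: 0.0179
grip_force: 25.0
```

```bash
python3 -m jog '[[[0,0.005,0],0,1],[[0,0.005,0],0,1],[[0.02,0.005,0],0,1],[[0.04,0.005,0],0,1],[[0.06,0.005,0],0,1],[[0.08,0.005,0],0,1],[[0.1,0.005,0],0,1],[[0.12,0.005,0],0,1],[[0.125,0.005,0],0,1],[[0.125,0.005,0],0,1]]'; python3 - <<'E'
from h import *
s=observe();print(s['tool_pos'],s['contact_force'],[ [np.round(d["position"],4).tolist() for d in models.pinpoint(t,"scene") if d["position"][1]>.05] for t in("cassette","slot") if cams.read_camera("scene") is not None])
f=s['contact_force'];print("along rail",f[0]*.225+f[1]*.974,"s_grip",s['tool_pos'][0]*.225+s['tool_pos'][1]*.974-.3511+.1)
E
```

```text
time: 24.3
tool_pos: [0.5207, 0.1512, 0.1223]
tool_rot: [-3.14, -0.001, 1.345]
contact_force: [-5.4, 3.1, 3.0]
opening: 0.0176
grip_force: 25.0
[0.52072959 0.15118505 0.12233137] [-5.37100965  3.06955628  2.97796919] [[[0.544, 0.2523, 0.0453]], []]
along rail 1.7812706476201678 s_grip 0.013318398182134678
```

```bash
cat > f.py <<'E'
from h import *
F=[];P=[]
s=observe();f=s['contact_force'];p=s['tool_pos']
print("t %.2f carriage %.4f  along %.2f  side %.2f"%(s['time'],p[0]*.225+p[1]*.974-.2511,f[0]*.225+f[1]*.974,f[0]*.974-f[1]*.225))
E
python3 -m jog '[[[0.005,-0.0025,0],0,1],[[0.01,-0.0025,0],0,1],[[0.01,-0.0025,0],0,1]]' >/dev/null; python3 f.py
python3 -m jog '[[[0.005,0,0],0,1],[[0.005,0,0],0,1]]'>/dev/null; python3 f.py
python3 -m jog '[[[0.005,0,0],0,1],[[0.005,0,0],0,1]]'>/dev/null; python3 f.py
python3 -m jog '[[[0.005,0,0],0,1],[[0.005,0,0],0,1]]'>/dev/null; python3 f.py
```

```text
t 24.88 carriage 0.0174  along 0.77  side -0.83
t 25.12 carriage 0.0194  along 0.95  side 0.86
t 25.38 carriage 0.0214  along 0.66  side 1.98
t 25.62 carriage 0.0234  along 0.94  side 3.41
```

```bash

python3 -m jog '[[[0.005,0.001,0],0,1],[[0.005,0.001,0],0,1]]'>/dev/null; python3 f.py
python3 -m jog '[[[0.005,0.0005,0],0,1],[[0.005,0.0005,0],0,1]]'>/dev/null; python3 f.py
python3 -m jog '[[[0.005,0.0005,0],0,1],[[0.005,0.0005,0],0,1]]'>/dev/null; python3 f.py
python3 -m jog '[[[0.005,0.0005,0],0,1],[[0.005,0.0005,0],0,1]]'>/dev/null; python3 f.py
```

```text
t 25.88 carriage 0.0254  along 1.21  side 1.19
t 26.12 carriage 0.0274  along 1.27  side -1.05
t 26.38 carriage 0.0294  along 0.85  side -2.35
t 26.62 carriage 0.0313  along 1.52  side -5.31
```

```bash

python3 -m jog '[[[0.005,-0.002,0],0,1],[[0.005,-0.002,0],0,1]]'>/dev/null; python3 f.py
python3 -m jog '[[[0.005,0,0],0,1],[[0.005,0,0],0,1]]'>/dev/null; python3 f.py
python3 -m jog '[[[0.005,0,0],0,1],[[0.005,0,0],0,1]]'>/dev/null; python3 f.py
python3 -m jog '[[[0.005,0,0],0,1],[[0.005,0,0],0,1]]'>/dev/null; python3 f.py
```

```text
t 26.88 carriage 0.0333  along 1.11  side -1.40
t 27.12 carriage 0.0353  along 1.33  side -1.63
t 27.38 carriage 0.0374  along 1.65  side -0.61
t 27.62 carriage 0.0394  along 1.36  side 0.09
```

```bash

python3 -m jog '[[[0.005,0,0],0,1],[[0.005,0,0],0,1]]'>/dev/null; python3 f.py
python3 -m jog '[[[0.005,0,0],0,1],[[0.005,0,0],0,1]]'>/dev/null; python3 f.py
python3 -m jog '[[[0.005,0,0],0,1],[[0.005,0,0],0,1]]'>/dev/null; python3 f.py
python3 -m jog '[[[0.005,0,0],0,1],[[0.005,0,0],0,1]]'>/dev/null; python3 f.py
```

```text
t 27.88 carriage 0.0414  along 1.01  side 1.48
t 28.12 carriage 0.0434  along 0.83  side 1.64
t 28.38 carriage 0.0454  along 1.13  side 1.74
t 28.62 carriage 0.0473  along 2.01  side 1.88
```

```bash

python3 -m jog '[[[0.005,0,0],0,1],[[0.005,0,0],0,1]]'>/dev/null; python3 f.py
python3 -m jog '[[[0.005,0.0004,0],0,1],[[0.005,0.0004,0],0,1]]'>/dev/null; python3 f.py
python3 -m jog '[[[0.005,0,0],0,1],[[0.005,0,0],0,1]]'>/dev/null; python3 f.py
python3 -m jog '[[[0.005,0,0],0,1],[[0.005,0,0],0,1]]'>/dev/null; python3 f.py
```

```text
t 28.88 carriage 0.0493  along 1.48  side 2.60
t 29.12 carriage 0.0514  along 1.30  side 1.20
t 29.38 carriage 0.0534  along 1.07  side 2.38
t 29.62 carriage 0.0554  along 1.69  side 2.04
```

```bash

python3 -m jog '[[[0.005,0.0004,0],0,1],[[0.005,0.0004,0],0,1]]'>/dev/null; python3 f.py
python3 -m jog '[[[0.005,0,0],0,1],[[0.005,0,0],0,1]]'>/dev/null; python3 f.py
python3 - <<'E'
from h import *
for k in range(2):
  cams.read_camera("scene")
  for d in models.pinpoint("cassette","scene"):
    p=d["position"]
    if p[1]>.05: print(p,"s",p[0]*.225+p[1]*.974-.3511)
E
```

```text
t 29.88 carriage 0.0574  along 1.11  side 1.02
t 30.12 carriage 0.0594  along 0.82  side 1.43
[0.5534, 0.2947, 0.0449] s 0.06045279999999997
[0.5541, 0.2952, 0.0441] s 0.06109730000000002
```

The carriage follows and the cassette is still seated at z 0.045. Continuing.

```bash

python3 -m jog '[[[0.005,0,0],0,1],[[0.005,0,0],0,1]]'>/dev/null; python3 f.py
python3 -m jog '[[[0.005,0,0],0,1],[[0.005,0,0],0,1]]'>/dev/null; python3 f.py
python3 -m jog '[[[0.005,0.0004,0],0,1],[[0.005,0.0004,0],0,1]]'>/dev/null; python3 f.py
```

```text
t 30.57 carriage 0.0611  along 0.73  side -0.09
t 30.82 carriage 0.0633  along 0.73  side 0.55
t 31.07 carriage 0.0655  along 2.11  side -1.78
```

```bash

python3 -m jog '[[[0.005,0,0],0,1],[[0.005,0,0],0,1]]'>/dev/null; python3 f.py
python3 -m jog '[[[0.005,0,0],0,1],[[0.005,0,0],0,1]]'>/dev/null; python3 f.py
```

```text
t 31.32 carriage 0.0677  along 4.25  side -2.55
t 31.57 carriage 0.0702  along 7.57  side -2.77
```

The carriage is pulling the hand forward with 5 to 7 N, so the ball is dropping in. Going in 1 mm steps until the pull vanishes.

```bash

python3 -m jog '[[[0.0025,-0.0005,0],0,1],[[0.0025,-0.0005,0],0,1]]'>/dev/null; python3 f.py
python3 -m jog '[[[0.0025,0,0],0,1],[[0.0025,0,0],0,1]]'>/dev/null; python3 f.py
```

```text
t 31.82 carriage 0.0709  along 7.09  side -2.22
t 32.08 carriage 0.0717  along 6.52  side -2.07
```

```bash

python3 -m jog '[[[0.0025,-0.0003,0],0,1],[[0.0025,-0.0003,0],0,1]]'>/dev/null; python3 f.py
python3 -m jog '[[[0.0025,0,0],0,1],[[0.0025,0,0],0,1]]'>/dev/null; python3 f.py
```

```text
t 32.33 carriage 0.0725  along 7.14  side -2.10
t 32.58 carriage 0.0734  along 6.54  side -1.11
```

```bash

python3 -m jog '[[[0.0025,0,0],0,1],[[0.0025,0,0],0,1]]'>/dev/null; python3 f.py
python3 -m jog '[[[0.0025,0,0],0,1],[[0.0025,0,0],0,1]]'>/dev/null; python3 f.py
```

```text
t 32.83 carriage 0.0738  along 2.97  side -1.06
t 33.08 carriage 0.0742  along -2.17  side -1.43
```

```bash

python3 -m jog '[[[-0.001,0,0],0,1],[[-0.001,0,0],0,1],[[-0.001,0,0],0,1],[[-0.001,0,0],0,1]]'; python3 f.py
python3 - <<'E'
from h import *
for k in range(2):
  im=cams.read_camera("scene")
  for d in models.pinpoint("cassette","scene"):
    p=d["position"]
    if p[1]>.05: print(p,"s",p[0]*.225+p[1]*.974-.3511)
cv2.imwrite("pics/z.png",cv2.resize(cv2.convertScaleAbs(im[80:210,300:480,::-1],alpha=1.3),None,fx=4.4,fy=4.4,interpolation=cv2.INTER_CUBIC))
E
python3 f.py
```

```text
time: 33.58
tool_pos: [0.5345, 0.2106, 0.1223]
tool_rot: [3.141, 0.0, 1.345]
contact_force: [-0.7, -3.0, 3.8]
opening: 0.0174
grip_force: 25.0
t 33.58 carriage 0.0742  along -3.05  side -0.02
[0.5545, 0.3088, 0.0426] s 0.07443369999999999
[0.5543, 0.3093, 0.0436] s 0.07487570000000004
t 33.77 carriage 0.0743  along -4.67  side -0.36
```

View pics/z.png

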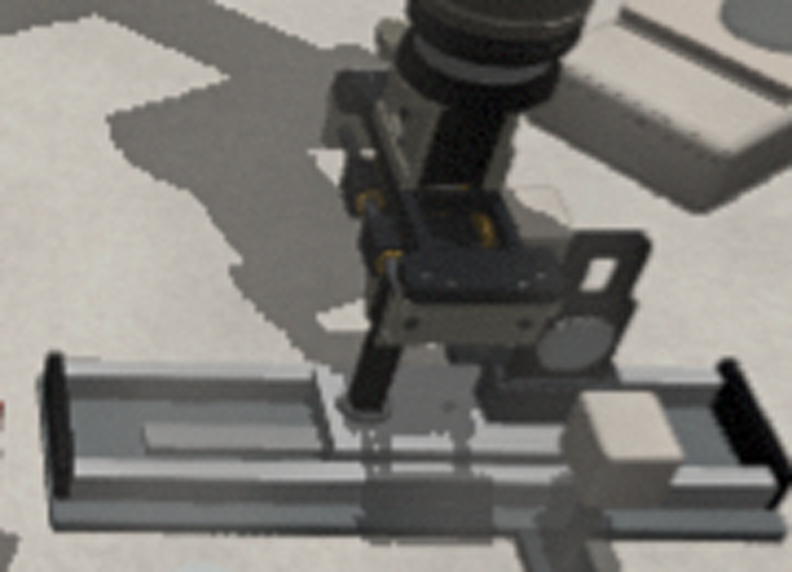

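The cassette stands in the slot at crop (570,330), with its window near the line between the light heads. The post is held at (380,340). I'll ease back a little so the residual push disappears.

```bash

python3 -m jog '[[[-0.002,0,0],0,1],[[-0.002,0,0],0,1],[[-0.002,0,0],0,1],[[-0.002,0,0],0,1]]'>/dev/null; python3 f.py
python3 -m jog '[[[0,0,0],0,1],[[0,0,0],0,1],[[0,0,0],0,1],[[0,0,0],0,1]]'>/dev/null; python3 f.py
```

```text
t 34.27 carriage 0.0741  along 1.96  side 0.59
t 34.77 carriage 0.0740  along 3.33  side 1.25
```

```bash

python3 -m jog '[[[0.0005,0,0],0,1],[[0.0005,0,0],0,1],[[0.0005,0,0],0,1],[[0.0005,0,0],0,1],[[0.0005,0,0],0,1],[[0.0005,0,0],0,1]]'; python3 f.py
python3 -c "
from h import *
print(observe()['qvel']); print(robot.hand_in())"
```

```text
time: 35.52
tool_pos: [0.5344, 0.2103, 0.1224]
tool_rot: [3.141, -0.0, 1.345]
contact_force: [3.7, 3.5, 0.5]
opening: 0.0179
grip_force: 25.0
t 35.52 carriage 0.0740  along 4.22  side 2.87
[ 1.17284615e-03  9.21319958e-06 -7.21048777e-04 -1.16702040e-03
  1.19114822e-03  1.06534207e-04]
the job is handed in; nothing more can be done
None
```

I handed the job in at 35.5 s: the windowed cassette is seated in the slot and released, and the carriage sits at rest in the notch at about 0.074 m, with the gripper still holding the grip.

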